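Put the staining bench's bottles, vials and dish away in their holders

TASK

The staining run is over: put away the five containers left about on the bench, each into the holder made for its kind. The two screw-cap bottles go into the wells of the bottle carrier, the two loose vials into free cells of the vial rack beside the vial that already stands there (leave that one in its cell), and the petri dish lies flat between the four posts of the dish cradle. Keep everything upright all the time, and leave each one standing free on the floor of its holder.

Things in the scene. Friction and masses are not known exactly. Their poses are not given: they have to be found in the camera images.
- stain_bottle_centre (a point): Shorter of the two bench bottles: round glass body 48 mm in diameter, black screw cap 28 mm in diameter, 85 mm tall in all, about 0.11 kg. The straight part of the body reaches to about 45 mm above the foot. The point lies on its axis, half-way up (42.5 mm above its foot); z points up its axis. It stands on the bench at the start.
- amber_bottle_centre (a point): Taller of the two bench bottles: round amber glass body 48 mm in diameter, black screw cap 28 mm in diameter, 100 mm tall in all, about 0.14 kg. The straight part of the body reaches to about 55 mm above the foot. The point lies on its axis, half-way up (50 mm above its foot); z points up its axis. It stands on the bench at the start.
- vial_a_centre (a point): Small white vial with a ribbed red screw cap, standing loose on the bench: 22 mm body, cap 23 mm in diameter and 14 mm tall at the top, 54 mm tall in all, 12 g. The point lies on its axis, half-way up (27 mm above its foot); z points up its axis. Best held by the cap, about 44 mm above the foot, so that the fingertips stay above the rack's walls. Same as vial_b; either may go into either free cell.
- vial_b_centre (a point): The other loose vial, the same in every way as vial_a.
- culture_dish_centre (a point): Round flat petri dish with lid, 57 mm in diameter over the lid (what the fingers meet is about 55 mm), 14 mm tall, 18 g, lying flat on the bench. The point lies on its axis, half-way up (7 mm above its underside); z points up. Held across its rim.
- racked_vial_centre (a point): A third vial of the same kind that already stands in an end cell of the vial rack (the cell at the rack's +y end). Stays there. The point lies on its axis, half-way up.
- bottle_carrier: White moulded block, 80 mm (x) by 146 mm (y), 22 mm tall, with a small grip bow at each end of its length (159 mm over the bows); fixed to the bench. Two round wells, 64 mm in diameter and 18 mm deep, open at the top, side by side along y with centres at y = +35 and -35 mm, x = 0; their floor is 4 mm above the bench. One bottle stands in each well. Origin: centre of the underside; z up.
- vial_rack: Grey rack, a row of three open square cells along y, fixed to the bench: 42 mm (x) by 122 mm (y) over the cells, with a low foot flange 50 by 130 mm and a small lug at each end. Cells are 38 mm square inside with centres at y = +40, 0 and -40 mm, x = 0; walls 2 mm thick, 20 mm tall; cell floor 3 mm above the bench. The cell at y = +40 mm is taken by the racked vial; those at 0 and -40 mm are free, one vial in each. Origin: centre of the underside; z up.
- dish_cradle: Low metal cradle for a round dish, fixed to the bench: base plate 84 mm square, top face 6 mm above the bench, with four upright steel posts 7 to 8 mm thick at x = +-28.3, y = +-28.3 mm that reach 44 mm above the bench. The dish lies flat on the plate between the posts, about 8 mm of room all round. The fingers pass through the 49 mm gaps between neighbouring posts, so hold the dish with the fingers closing along the cradle's own x or y. Origin: centre of the underside; z up.

How it is judged (in metres and radians):
At the end, for the whole second after the job is handed in: Both bottles stand in the carrier's wells, both loose vials in the rack's cells with the first vial still in its own end cell, and the dish lies flat in the cradle (within 15 mm of its middle); all rest on their holder's floor (height within 4 mm), tilted less than 0.12 rad and at rest (x of stain_bottle_centre in the frame of bottle_carrier between -0.012 and 0.012 m and y of stain_bottle_centre in the frame of bottle_carrier between -0.047 and 0.047 m and z of stain_bottle_centre in the frame of bottle_carrier between 0.0425 and 0.0505 m and angle between each of stain_bottle_centre, amber_bottle_centre, vial_a_centre, vial_b_centre, racked_vial_centre, culture_dish_centre's own z axis and vertical below 0.12 rad and linear speed of each of stain_bottle, amber_bottle, vial_a, vial_b, racked_vial, culture_dish below 0.02 m/s and x of amber_bottle_centre in the frame of bottle_carrier between -0.012 and 0.012 m and y of amber_bottle_centre in the frame of bottle_carrier between -0.047 and 0.047 m and z of amber_bottle_centre in the frame of bottle_carrier between 0.05 and 0.058 m and x of vial_a_centre in the frame of vial_rack between -0.011 and 0.011 m and y of vial_a_centre in the frame of vial_rack between -0.052 and 0.052 m and z of vial_a_centre in the frame of vial_rack between 0.026 and 0.034 m and x of vial_b_centre in the frame of vial_rack between -0.011 and 0.011 m and y of vial_b_centre in the frame of vial_rack between -0.052 and 0.052 m and z of vial_b_centre in the frame of vial_rack between 0.026 and 0.034 m and x of racked_vial_centre in the frame of vial_rack between -0.011 and 0.011 m and y of racked_vial_centre in the frame of vial_rack between 0.028 and 0.052 m and z of racked_vial_centre in the frame of vial_rack between 0.026 and 0.034 m and x of culture_dish_centre in the frame of dish_cradle between -0.015 and 0.015 m and y of culture_dish_centre in the frame of dish_cradle between -0.015 and 0.015 m and z of culture_dish_centre in the frame of dish_cradle between 0.009 and 0.017 m); the robot touches nothing.
It fails at once if a bottle, a vial or the dish was tipped by more than 0.6 rad (angle between any of stain_bottle_centre, amber_bottle_centre, vial_a_centre, vial_b_centre, culture_dish_centre, racked_vial_centre's own z axis and vertical above 0.6 rad).
It also fails if it takes over 122 s, if anything falls off the work surface, if the arm or the gripper's body presses on something with over 40 N, if the wrist force passes 120 N, or if a joint passes its speed limit or range.

ROBOT

A 6-joint arm with a two-finger parallel gripper is mounted at the origin on a cart in front of the work surface, level with it; the furniture and walls round the work are solid. World frame = base frame: x ahead of the robot, y to its left, z up, the work surface at z = 0. Lengths are in mm, angles in rad, forces in N, time in s.
With the tool pointing down it reaches from about 350 to 975 mm from the base axis. Payload 7.1 kg.
Tool frame: the origin (TCP) lies on the front face of the gripper's body, between the roots of the fingers; the fingertips stand 80 mm ahead of it and the grasp point (between the pads) lies 61 mm ahead of it (env.tips_ahead is the distance from the TCP to the fingertips, in mm); z points along the fingers, y is the line along which they close (so a half turn about z gives the same grasp; the last joint's range is limited). The gripper opens to 88 mm and grips with 3 to 60 N. Pads are 20 mm wide; open, the fingers measure 115 mm over their backs; the gripper's body (75 mm by 178 mm) begins 61 mm behind the grasp point.
Start: joints at [-1.148, 0.423, 1.63, -0, 1.089, -0.019], TCP at [267.244, -564.965, 302.675] pointing down, gripper open.
Joint ranges: [-3, 3], [-0.9, 2.11], [0.09, 2.58], [-1.31, 4.45], [0.11, 2.69], [-2.54, 2.54]. Speed limits (rad/s): [2.39, 2.39, 3.01, 3.14, 3.14, 3.14].

INTERFACE

Orientations are given as a unit quaternion [x, y, z, w].
In Python, from station import env, set_gripper, viewer, workorder gives the robot as it stands. Calls block until the motion is done:
- env.reach(position, orientation): joint-space move of the TCP to a pose.
- env.move_l(position, rot=None, rate=150, f_stop=None): straight line of the TCP; rot=None keeps the orientation; rate is the mean speed in mm/s. With f_stop (N) it stops when the force on the tool has changed by that much, and returns True; else False.
- env.move_joints(angles): joint-space move.
- set_gripper(opening): finger opening in mm; the grip force is fixed at half the most; returns when the fingers have stopped.
- env.hold(seconds).
- env.ik(position, orientation): joint angles nearest the present ones, or None.
- env.read_state(): the state.
- viewer.camera(name): name is "side" or "top"; returns the picture (384x512x3 uint8, blue, green, red); there is no depth.
- viewer.camera_params(name): a dict with "fx", "fy", "cx", "cy" (pixels), "dist" ([k1, k2, p1, p2, k3] as OpenCV has them; the pictures are not rectified), "pose" (4x4, takes a point from camera to world coordinates). Camera axes: x right, y up, looking along -z (the intrinsics and any distortion apply to the point x, -y, -z); pixel columns grow to the right and rows downward; lengths in mm; the calibration is good to about 2 mm. A picture is of the moment at which its call begins. camera_params takes no time and is no camera call.
A pose or a line that the arm cannot do raises env.IKError and nothing moves.
- workorder.sign_off(): hands the job in; it is judged then, once.
The state is a dict: "time_s": time; "qpos": joint angles; "dq": joint speeds; "tau": joint torques, N m; "tool_pos": TCP position; "orientation": TCP orientation; "force": force on the tool from outside, world axes, zero at the start; "wrist_torque": the same for the moment, N m; "width": finger opening in mm; "grip_force": force on a finger pad.
Only numpy, scipy, OpenCV 4.12 (cv2) and the standard library are available. Lean on these libraries where they do the work, as an engineer would, in place of code of your own. Each camera call takes 0.05 s, during which the arm holds its last target. There are 200 camera calls.

## Working session

There is one attempt and no reset: what is moved stays moved. The work goes in short steps, each a Python script; the robot and the scene stay as the last script left them, time stands still between calls to the robot, and variables do not carry over. Pictures are saved under pics/ and viewed, at most 14 in all, crops included, and the job is handed in when it is done.

```bash
ls; mkdir -p pics
python3 - <<'E'
from station import env, viewer
import cv2, numpy as np
for n in("top","side"):
    cv2.imwrite(f"pics/{n}0.png",viewer.camera(n)); p=viewer.camera_params(n); print(n,{k:(np.round(v,3).tolist()) for k,v in p.items()})
s=env.read_state();print(s["time_s"],s["orientation"],s["width"])
E
```

```text
pics
top {'fx': 424.508, 'fy': 424.508, 'cx': 252.928, 'cy': 198.037, 'dist': [-0.109, 0.0, 0.0, 0.0, 0.0], 'pose': [[-0.024, 0.997, -0.076, 435.84], [-0.999, -0.022, 0.025, -65.434], [0.024, 0.076, 0.997, 1097.256], [0.0, 0.0, 0.0, 1.0]]}
side {'fx': 474.26, 'fy': 474.26, 'cx': 256.508, 'cy': 189.318, 'dist': [-0.136, 0.0, 0.0, 0.0, 0.0], 'pose': [[0.962, 0.105, -0.253, 268.324], [-0.274, 0.33, -0.903, -950.782], [-0.011, 0.938, 0.346, 406.58], [0.0, 0.0, 0.0, 1.0]]}
0.1 [ 9.75696121e-01  2.19126956e-01 -1.43800547e-04 -6.59931565e-04] 87.87780668816013
```

View pics/top0.png

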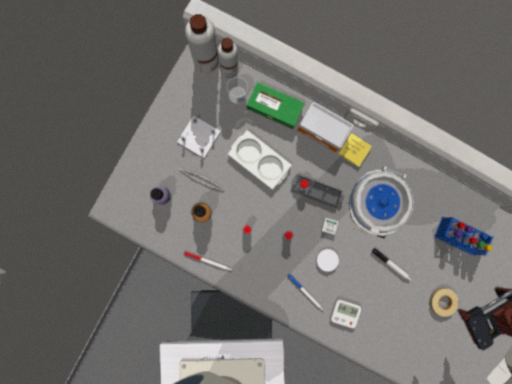

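View pics/side0.png

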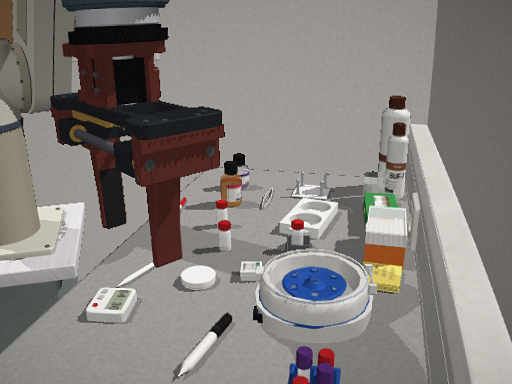

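The top view shows the stain bottle (160,195), amber bottle (202,212), vials (247,229) and (288,235), dish (327,261), cradle (200,138), carrier (260,160), and rack (317,190) with its racked vial (304,184). The side view agrees. Next I'll zoom in.

Run:
```python
import cv2
a=cv2.imread("pics/top0.png")
cv2.imwrite("pics/c1.png",cv2.resize(a[110:225,140:350-60],None,fx=5.2,fy=5.2,interpolation=cv2.INTER_CUBIC))
cv2.imwrite("pics/c2.png",cv2.resize(a[165:280,230:350],None,fx=5.2,fy=5.2,interpolation=cv2.INTER_CUBIC))
```

```text
(no output)
```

View pics/c1.png

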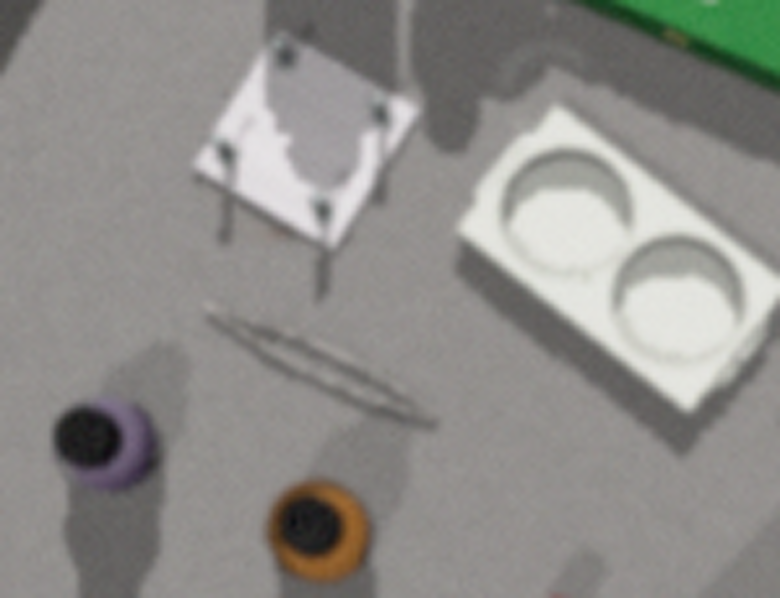

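View pics/c2.png

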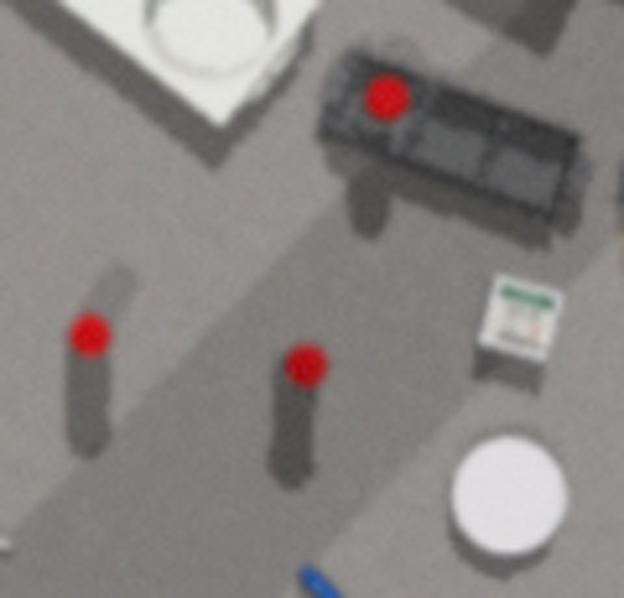

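Crops: cradle posts are at c1 (285,55), (380,115), (226,152), (322,208). The wells are at (568,212) and (679,300). The rack's outer corners are at c2 (355,52), (582,132), (553,222), (322,135).

```bash
cat > h.py <<'E'
from station import env, set_gripper, viewer, workorder
import cv2, numpy as np
from scipy.spatial.transform import Rotation as R
def cast(name,uv,z):
    p=viewer.camera_params(name); K=np.array([[p["fx"],0,p["cx"]],[0,p["fy"],p["cy"]],[0,0,1]])
    n=cv2.undistortPoints(np.array(uv,float).reshape(-1,1,2),K,np.array(p["dist"]))[:,0]
    P=np.array(p["pose"]); d=np.c_[n[:,0],-n[:,1],-np.ones(len(n))]@P[:3,:3].T
    o=P[:3,3]; return o+d*((z-o[2])/d[:,2])[:,None]
def blobs(m,amin):
    n,_,s,c=cv2.connectedComponentsWithStats(m.astype(np.uint8)); return [(c[i].round(2).tolist(),int(s[i,4])) for i in range(1,n) if s[i,4]>=amin]
def red(a): b,g,r=[a[...,i].astype(int) for i in range(3)]; return (r>110)&(g<70)&(b<70)
def quat(yaw): return (R.from_euler('z',yaw)*R.from_euler('x',np.pi)).as_quat()  # closing axis at yaw+90deg
E
python3 - <<'E'
from h import *
a=cv2.imread("pics/top0.png"); w=lambda n,uv,z:print(n,cast("top",uv,z)[:,:2].round(1).tolist())
rb=blobs(red(a),15);print(rb); w("caps54",[b[0] for b in rb],54)
m=np.zeros(a.shape[:2],bool); m[165:280,140:350]=1
db=blobs((a.min(2)>185)&m,100);print("white",db); w("dish14",[b[0] for b in db],14)
m[:]=0; m[180:228,145:215]=1
kb=blobs((a.max(2)<55)&m,20);print(kb); w("cap85",[b[0] for b in kb],85); w("cap100",[b[0] for b in kb],100)
c=lambda p,o:(np.array(p)+.5)/5.2-.5+o
w("posts",c([(285,55),(380,115),(226,152),(322,208)],(140,110)),44)
w("plate",c([(282,35),(418,107),(332,247),(197,166)],(140,110)),6)
w("wells",c([(568,212),(679,300)],(140,110)),22)
w("rack",c([(355,52),(582,132),(553,222),(322,135)],(230,165)),20)
w("racked(57)",c([(387,98)],(230,165)),57)
w("cells3",c([(447,150),(525,178)],(230,165)),3)
E
```

```text
[([304.0, 183.5], 60), ([462.04, 225.24], 25), ([246.83, 229.36], 42), ([288.24, 235.08], 50), ([474.12, 240.15], 26), ([191.92, 255.6], 48)]
caps54 [[548.7, -219.6], [433.7, -624.7], [438.6, -75.1], [422.1, -176.5], [394.5, -655.9], [377.6, 60.5]]
white [([268.08, 172.77], 563), ([327.49, 259.81], 363)]
dish14 [[582.7, -133.5], [355.7, -279.8]]
[([156.56, 193.89], 101), ([199.03, 210.55], 89)]
cap85 [[528.0, 139.4], [485.9, 38.1]]
cap100 [[526.6, 136.4], [485.1, 36.6]]
posts [[716.9, 51.3], [686.1, 5.4], [669.5, 80.3], [640.9, 34.0]]
plate [[737.5, 56.9], [698.8, -11.2], [628.4, 32.9], [671.1, 100.2]]
wells [[640.6, -85.1], [595.7, -138.7]]
rack [[575.6, -209.6], [533.6, -321.4], [489.4, -305.1], [534.9, -191.9]]
racked(57) [[548.5, -219.2]]
cells3 [[527.5, -256.5], [512.6, -295.5]]
```

```bash
cat >> h.py <<'E'
def go(p,z,deg):
    """Joint move to a tool-down pose, closing axis at deg; picks the half turn with the smaller last joint."""
    c=[(abs(j[5]),k) for k in (-90,90) if (j:=env.ik([p[0],p[1],z],quat(np.radians(deg+k)))) is not None]
    env.reach([p[0],p[1],z],quat(np.radians(deg+min(c)[1])))
def transfer(src,dst,gz,floor,deg,w_open,w_rel,zt=230):
    """gz: TCP height above the foot at the grasp."""
    go(src,zt,deg); set_gripper(w_open)
    env.move_l([*src,gz+30],rate=250); env.move_l([*src,gz],rate=80)
    set_gripper(0); s=env.read_state(); print("grip",round(s["width"],1),round(s["grip_force"],1))
    env.move_l([*src,zt],rate=200); go(dst,zt,deg)
    env.move_l([*dst,gz+floor+35],rate=200); hit=env.move_l([*dst,gz+floor+0.5],rate=40,f_stop=8)
    print("hit",hit,np.round(env.read_state()["tool_pos"],1)); set_gripper(w_rel)
    env.move_l([*dst,gz+floor+60],rate=120); env.move_l([*dst,zt],rate=250)
    print("t",env.read_state()["time_s"],"w",round(env.read_state()["width"],1))
def snap(n):
    a=viewer.camera("top"); b=viewer.camera("side"); cv2.imwrite(f"pics/{n}t.png",a); cv2.imwrite(f"pics/{n}s.png",b); return a,b
E
python3 - <<'E'
from h import *
transfer((355.7,-279.8),(682,44),83,6,57.5,86,74)
go((485,36.6),230,-40); snap("d")
a=cv2.imread("pics/dt.png")[110:225,140:290]; cv2.imwrite("pics/d1.png",cv2.resize(a,None,fx=5.2,fy=5.2,interpolation=cv2.INTER_CUBIC))
E
```

```text
grip 52.8 30.0
hit True [681.5  44.   89.2]
t 9.5917 w 74.2
```

View pics/d1.png

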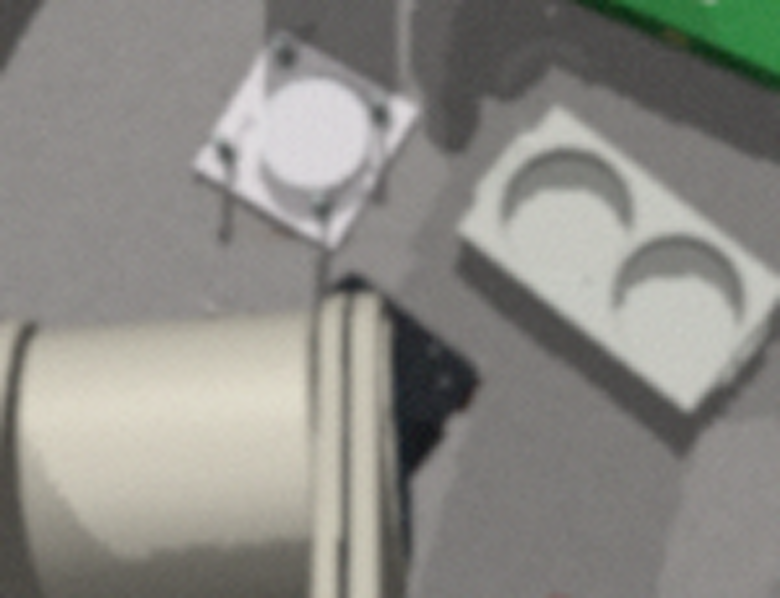

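The dish lies between the posts, at crop (315,133) against a plate middle of about (307,139). Bottles next.

Run:
```python
from h import *
transfer((485.1,36.6),(595.7,-138.7),107,4,-40,86,66)
transfer((528,139.4),(640.6,-85.1),102,4,-40,86,66)
go((438.6,-75.1),230,-21.3); snap("e")
a=cv2.imread("pics/et.png")[105:220,180:330]; cv2.imwrite("pics/e1.png",cv2.resize(a,None,fx=5.2,fy=5.2,interpolation=cv2.INTER_CUBIC))
```

```text
grip 46.8 30.0
hit True [ 595.2 -138.7  111. ]
t 18.2083 w 66.1
grip 46.3 30.0
hit True [640.1 -85.1 106.1]
t 26.4083 w 66.0
```

View pics/e1.png

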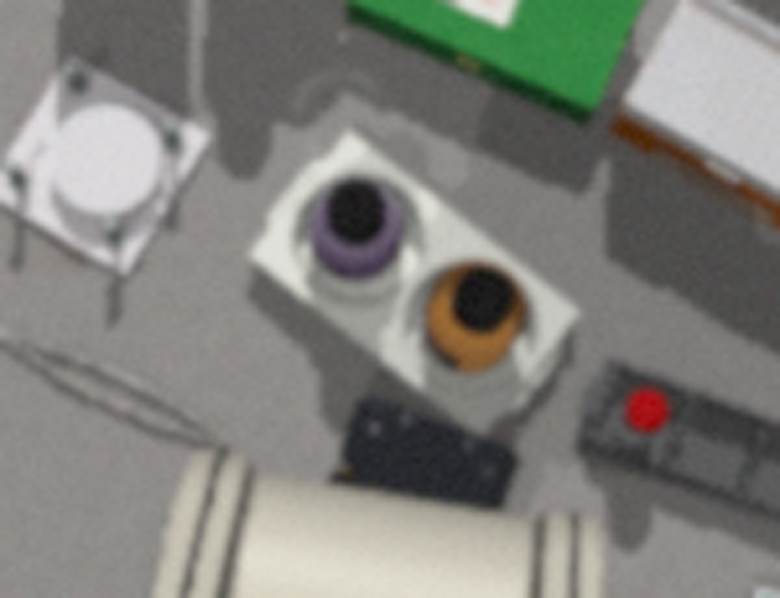

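View pics/es.png

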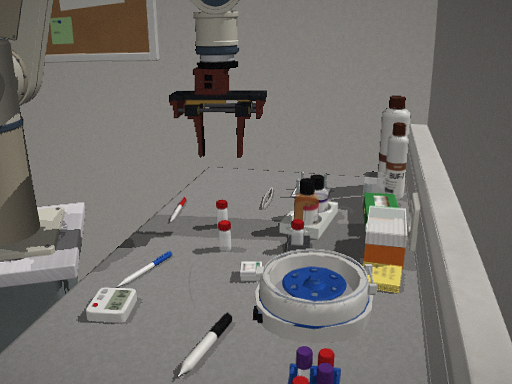

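Both bottles stand upright in their wells, with caps at crop (356,210) and (484,297). Vials next.

Run:
```python
from h import *
d=np.array([.366,.931]); c=np.array([531.5,-257])
transfer((422.1,-176.5),tuple(c-40*d),105,3,-21.5,50,42)
transfer((438.6,-75.1),tuple(c),105,3,-21.5,50,42)
go((450,120),300,-21.5); a,b=snap("f")
cv2.imwrite("pics/f1.png",cv2.resize(a[105:220,180:350],None,fx=4.6,fy=4.6,interpolation=cv2.INTER_CUBIC))
cv2.imwrite("pics/f2.png",cv2.resize(b[160:290,210:370],None,fx=4.5,fy=4.5,interpolation=cv2.INTER_CUBIC))
w=lambda n,uv,z:print(n,cast("top",uv,z)[:,:2].round(1).tolist())
rb=[q for q in blobs(red(a),15) if 160<q[0][1]<225 and q[0][0]<380]; print(rb); w("vials57",[q[0] for q in rb],57)
m=np.zeros(a.shape[:2],bool); m[135:175,235:285]=1
kb=blobs((a.max(2)<55)&m,20);print(kb); w("stain89",[kb[0][0]],89); w("amber104",[kb[-1][0]],104)
```

```text
grip 21.8 30.0
hit True [ 516.5 -294.   108.1]
t 34.3917 w 42.1
grip 21.8 30.0
hit True [ 531.1 -256.9  108.1]
t 41.9667 w 41.9
[([303.93, 183.49], 55), ([319.25, 189.62], 52), ([334.63, 195.47], 60)]
vials57 [[548.4, -219.0], [532.3, -256.7], [516.9, -294.7]]
[([247.95, 145.61], 93), ([272.48, 161.92], 96)]
stain89 [[639.5, -82.1]]
amber104 [[596.2, -139.0]]
```

View pics/f1.png

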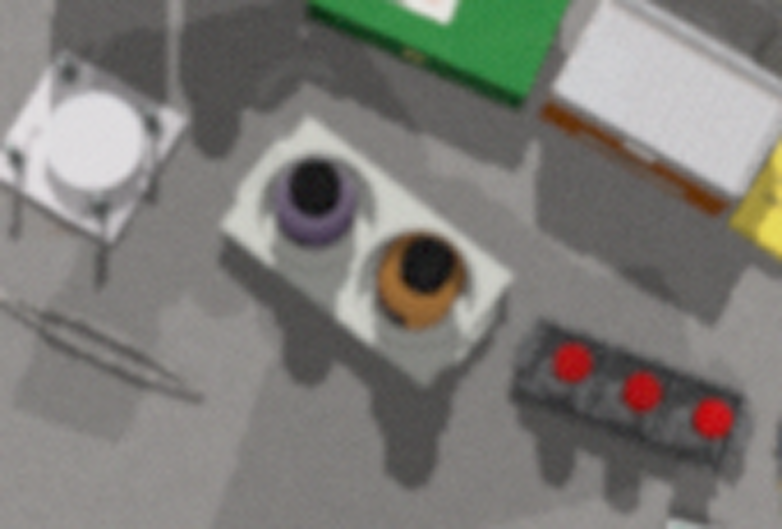

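View pics/f2.png

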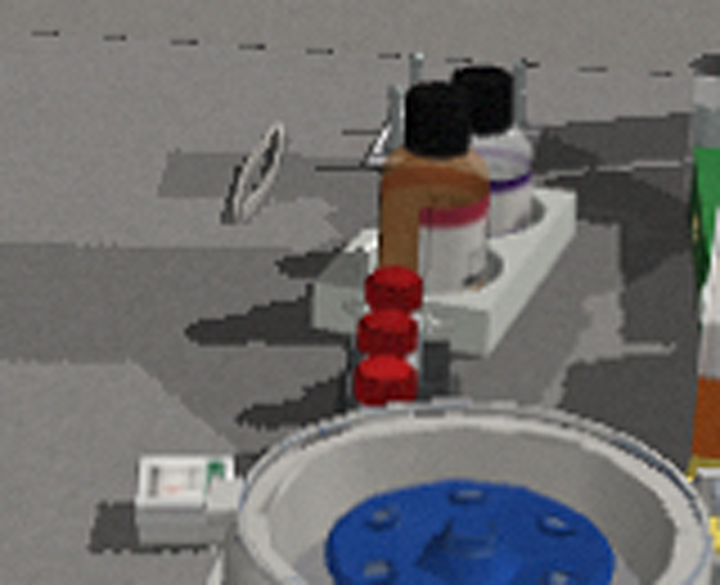

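All three vials stand in line in their cells, with caps at crop (572,362), (642,392) and (712,418), within 2 mm of where I aimed. The bottles are upright, within 3 mm of their well centres. The dish lies flat about 5 mm off the cradle's middle, and the gripper is clear.

```bash
python3 -c "
from h import *
print(workorder.sign_off())"
```

```text
the job is handed in; nothing more can be done
None
```

The job is handed in at about 43 s: both bottles are in the carrier's wells, both loose vials in the rack's free cells, and the dish flat in the cradle, all well inside tolerance in the last pictures (sign-off returned no verdict).

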